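# Put the trailer winch into slow gear

## Robot

A 6-joint arm with a two-finger parallel gripper is mounted at the origin on the work surface. World frame = base frame: x ahead of the robot, y to its left, z up, the work surface at z = 0. Lengths are in m, angles in rad, forces in N, time in s.
With the tool pointing down it reaches from about 0.275 to 0.75 m from the base axis. Payload 10.2 kg.
Tool frame: the origin (TCP) lies between the finger pads; the fingertips stand 14 mm ahead of it and the grasp point (between the pads) lies 5 mm behind it (env.nose_length is the distance from the TCP to the fingertips, in m); z points along the fingers, y is the direction in which the jaws open and shut (so a half turn about z gives the same grasp; the last joint's range is limited). The gripper opens to 85 mm and grips with 20 to 120 N. Pads are 22 mm wide; open, the fingers measure 114 mm over their backs; the gripper's body (76 mm by 85 mm) begins 54 mm behind the grasp point. The pads swing forward as they close: fully open they stand 13 mm farther back than shut.
Start: joints at [1.003, 0.313, 1.498, -0, 1.331, -0.223], TCP at [0.177, 0.494, 0.245] pointing down, gripper open.
Joint ranges: [-2.94, 2.94], [-0.97, 2.17], [0.19, 2.56], [-1.23, 4.37], [0.02, 3.11], [-2.88, 2.88]. Speed limits (rad/s): [2.39, 2.39, 3.01, 3.14, 3.14, 3.14].

## Interface

Orientations are given as a unit quaternion [w, x, y, z].
In Python, from bench import status, eyes, env gives the robot as it stands.
- The arm moves only by the tool send_rows, never from a script. Its argument "plan" is a list of rows, each an object of numbers: "rx", "ry", "rz": the turn, a rotation vector about the world's x, y, z in degrees; "x", "y", "z": the shift along the world's x, y, z in m; "hand": the closure, from -1 (fully open) to 1 (shut). In form: [{"rx": .., "ry": .., "rz": .., "x": .., "y": .., "z": .., "hand": ..}, ...]. A call has 1 to 20 rows; each row is the pose to reach, as a shift and turn from the pose measured when the call began; what a row does not reach only later rows make up. A row lasts 1/12 s, in which the tool goes at most 41.7 mm and 7.16 degrees, less where a joint would pass 70% of its speed; a pose out of reach is approached as far as the arm can. A call with a gripper value outside its range is refused whole. The fingers move at their own pace and stop on an object; the grip force is fixed at half the most. Time passes only in rows, so rows that repeat a pose let the fingers close. It gives the time, the measured TCP pose, the force and the opening at its end, in the units of the state.
- status.get_state(): the state, without advancing time (a new reading comes with each control period).
- eyes.get_image(name): name is "scene" or "top" or "wrist"; returns a dict with "pixels" (400x640x3 uint8, red, green, blue), "z_map" (400x640 float32, m along the optical axis (not along the pixel's ray), 0 where there is no reading), "mtx" (3x3 intrinsics, pixels), "R" (3x3) and "t" (3): a world point X has camera coordinates R X + t. Camera axes: x right, y down, z forward; pixel columns grow to the right and rows downward; lengths in m; the calibration is good to about 2 mm. A picture is of the moment at which its call begins.
- env.close_job(): hands the job in, once; it reports no verdict.
The state is a dict: "clock": time; "joint_pos": joint angles; "qvel": joint speeds; "tau": joint torques, N m; "position": TCP position; "eef_rot": TCP orientation; "ft_force": force on the tool from outside, world axes, zero at the start; "ft_torque": the same for the moment, N m; "opening": finger opening in m.
Only numpy, scipy, OpenCV 4.12 (cv2) and the standard library are available. Lean on these libraries where they do the work, as an engineer would, in place of code of your own. Each camera call takes 0.05 s, during which the arm holds its last target. There are 200 camera calls.

## Task

The trailer winch on the table is in free-wheel. Put it into slow gear: draw the gear lever out of the middle notch, throw it across and let it spring fully into the end notch whose tab has one bar, then turn the drum by hand, without forcing it, until you feel the dogs drop in and the drum stops dead. Leave the lever home in that notch, let go of everything, and do not disturb the other things on the table.

Things in the scene. Friction and masses are not known exactly. Their poses are not given: they have to be found in the camera images.
- winch: Two-speed hand winch, bolted down, base plate x -120..120, y -220..200 mm. Origin: on the table under the shaft; z up, y along the drum shaft (shaft at x = 0, z = 105 mm). Bare drum on the -y half, grey gearbox (x -75..75, y 35..165, top z = 150) with the gear lever on the +y half; its -x side looks to the robot. Bearing pedestal beyond the drum at y -202..-172, top z = 123 mm
- gate (a point): Centre of the middle notch, on the gate's top face (winch x = 0, y = 100, z = 222.5 mm), axes as the winch's. Gate: level plate 5 mm thick, x -44..60, y -66..66 from here; slot along y, x -26..-8, ends at y -40 and 40; three notches 16 mm wide open from its +x edge (x -8..7) at y = -32, 0, 32 mm. Middle notch, with a ring behind it: free-wheel; end notches: the gears
- pivot (a point): the gear lever's pivot point, x = 0, y = 100, z = 145 mm in the winch's frame
- knob (a point): centre of the lever's black ball knob (36 mm diameter), 135 mm from the pivot along the 10 mm round stem. Upright in the middle notch at the start, 280 mm over the table. A firmly held knob does not turn in the fingers: let the tool tilt with the lever as it leans and swings
- stem (a point): point on the axis of the lever's stem, 79 mm from the pivot, about level with the gate plate
- shifter (a joint): swing of the lever along the slot about the pivot, rad: 0 upright (middle notch), + towards the winch's +y, range +-0.47; +-0.38 to 0.43 in the end notches (knob 53 mm along y, 11 mm lower). Light friction, and about 1 N more at the knob as the dogs' spring is loaded near an end notch
- lever (a joint): sideways lean of the lever, rad: 0 fully in a notch, + drawn out towards the winch's -x, at most 0.255. A spring presses it into the notches: about 5 N at the knob at 0, 11 N drawn out. The stem clears the notches from about 0.18 (knob drawn 24 mm). Let go over a notch it springs in by itself; let go between notches it stays leaning on the plate's edge
- mark_one: aluminium tab 42 x 32 mm riveted on the gate plate on the +x side of one end notch, with ONE raised dark bar 34 mm long and 6 mm proud: slow gear. Origin: centre of its underside, 33 mm in +x from the stem's place in that notch; axes as the winch's. It may be at either end of the gate
- mark_two: the same kind of tab with TWO raised bars, at the other end notch: fast gear. Origin and axes as mark_one
- drum: bare rope drum, origin on its axis at mid-length (winch y = -66.5, z = 105 mm), own y along the axis. Barrel 64 mm across, two flanges 150 mm across and 8 mm thick. Free, it turns by hand either way against 4 to 8 N at the rim and stays where it is left; its visible angle does not tell where the dogs inside are. In gear it stops dead, with about 20 degrees of play
- rim (a point): top of the drum's outer (-y) flange, on the rim: 75 mm above the shaft, 180 mm over the table, in the flange's middle plane. Does not turn with the drum. The rim can be pinched here from above, across its 8 mm (closing along the winch's y), and led in an arc about the shaft; a pinch with 20 to 25 N is enough
- dogs: dog sleeve hidden in the gearbox; origin its centre, on the shaft: winch y = 100 mm in free-wheel, 110 or 90 fully in gear (the side the lever leans to), about 103 or 97 with the lever in a gear notch but the dogs tooth on tooth. A spring in the fork drops it in by itself when the turned drum (up to 60 degrees, either way) brings tooth to gap; at the start tooth meets tooth
- crank: loose cranked handle of the winch, flat 200 mm bar with an upright black grip, lying beside the winch's gearbox end. Origin: middle of the bar's underside
- spanner: steel spanner, 200 mm, lying on the base plate along its -x edge. Origin: under its middle
- grease_tin: steel tin, 74 mm across, 85 mm high, behind the winch (+x side). Origin: centre of its underside
- mug: white mug, 80 mm across, 95 mm high, behind the winch. Origin: centre of its underside
- bottle: green wine bottle, 72 mm across, 260 mm high. Origin: centre of its underside
- trophy: brass cup on a foot, 84 mm across, 166 mm high. Origin: centre of its underside
- vase: white vase, 96 mm across, 205 mm high. Origin: centre of its underside

How it is judged:
On the way:
1. the lever is in the notch with the one-bar tab (y of stem in the frame of mark_one between -0.007 and 0.007 m and x of stem in the frame of mark_one above -0.038 m), for 0.2 s.
At the end, for the whole second after the job is handed in: The lever rests fully in the notch behind which the one-bar tab stands (stem within 7 mm of the notch's middle along the slot and within 5 mm of its bottom), the dog sleeve is in gear (more than 7.5 of its 10 mm) and the drum is at rest (all of step 1 and (y of dogs in the frame of winch above 0.1075 m or y of dogs in the frame of winch below 0.0925 m) and linear speed of drum below 0.01 m/s and angular speed of drum below 0.1 rad/s); the robot touches nothing.
It fails at once if the locked drum is forced: the dogs are loaded with more than 80 N (some 43 N at the rim) (contact force between dogs and drum above 80 N).
It fails at once if one of the other things on the table is shifted by more than 30 mm (distance of any of crank, spanner, grease_tin, mug, bottle, trophy, vase from where it was at the start of the episode above 0.03 m).
It also fails if it takes over 67 s, if anything falls off the work surface, if the arm or the gripper's body presses on something with over 40 N, if the wrist force passes 120 N, or if a joint passes its speed limit or range.

## Working session

There is one attempt and no reset: what is moved stays moved. The work goes in short steps, Python scripts to look and compute and a tool call to move; the robot and the scene stay as the last step left them, time stands still between calls to the robot, and variables do not carry over. Pictures are saved under pics/ and viewed, about 8 in all and at most 12, crops included, and the job is handed in when it is done.

Besides the shell and the picture viewer there is one more tool, called after "Request:" as name([rows], argument=value, ...), one row to a line, values as JSON. send_rows: Moves the arm, as the interface text tells. Its arguments: {"type":"object","properties":{"plan":{"type":"array"}},"required":["plan"]}

```bash
mkdir -p pics; ls
python3 - <<'E'
from bench import status, eyes, env
import cv2, numpy as np
s=status.get_state()
print({k:np.round(v,3) for k,v in s.items()})
for n in ["scene","top"]:
    d=eyes.get_image(n); cv2.imwrite(f"pics/{n}0.png",d["pixels"][:,:,::-1]); np.savez(f"{n}0.npz",**d)
    print(n,d["mtx"].tolist(),np.round(d["R"],3).tolist(),np.round(-d["R"].T@d["t"],3))
E
```

```text
pics
{'clock': np.float64(0.0), 'joint_pos': array([ 1.003,  0.313,  1.498,  0.   ,  1.331, -0.223]), 'qvel': array([-0.002,  0.   , -0.   ,  0.001,  0.001, -0.   ]), 'tau': array([ 2.0000e-03, -4.1227e+01, -2.5974e+01, -0.0000e+00,  4.0000e-03,
        0.0000e+00]), 'position': array([0.177, 0.494, 0.245]), 'eef_rot': array([-0.   ,  0.172,  0.985, -0.001]), 'ft_force': array([-0.391, -0.487, -1.206]), 'ft_torque': array([-0.009, -0.042, -0.023]), 'opening': np.float64(0.085)}
scene [[482.17740193982803, 0.0, 320.1844077789212], [0.0, 482.17740193982803, 192.87727111522517], [0.0, 0.0, 1.0]] [[0.813, 0.582, 0.012], [0.44, -0.599, -0.669], [-0.382, 0.549, -0.743]] [ 1.189 -0.859  1.35 ]
top [[372.6119061042779, 0.0, 317.5155912642718], [0.0, 372.6119061042779, 198.07935639634442], [0.0, 0.0, 1.0]] [[-0.0, -1.0, 0.001], [-0.986, -0.0, -0.165], [0.165, -0.001, -0.986]] [0.43  0.004 1.168]
```

View pics/scene0.png

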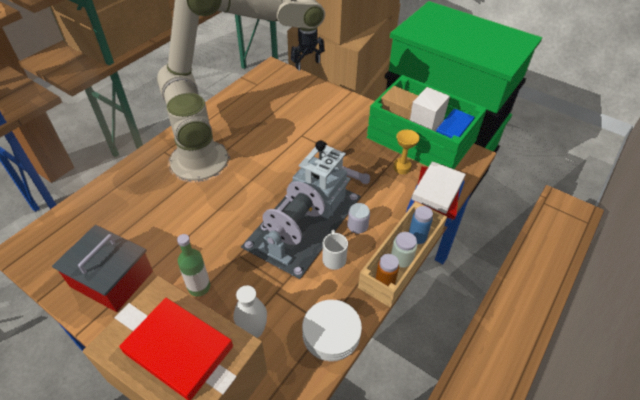

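View pics/top0.png

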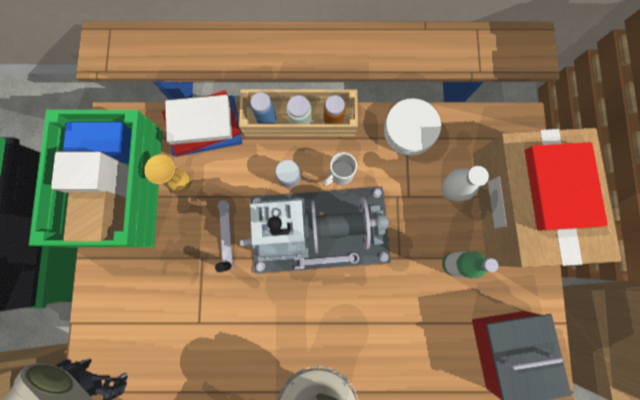

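```bash
cat > h.py <<'E'
import numpy as np, cv2
def pts(d):
    z=d["z_map"]; v,u=np.mgrid[:400,:640]; K=d["mtx"]
    c=np.stack([(u-K[0,2])/K[0,0]*z,(v-K[1,2])/K[1,1]*z,z],-1)
    P=(c-d["t"])@d["R"]; P[z==0]=np.nan
    return P
E
python3 - <<'E'
from h import *
for n,c in [("top",(230,180,400,280)),("scene",(230,130,380,280))]:
    d=np.load(n+"0.npz"); P=pts(d); x0,y0,x1,y1=c
    cv2.imwrite(f"pics/{n}c.png",cv2.resize(d["pixels"][y0:y1,x0:x1,::-1],None,fx=4,fy=4,interpolation=cv2.INTER_CUBIC))
    roi=np.zeros((400,640),bool); roi[y0:y1,x0:x1]=1
    for nm,lo,hi in [("gate",.216,.236),("knob",.25,.30),("base",.004,.03),("gbox",.14,.16)]:
        m=roi&(P[...,2]>lo)&(P[...,2]<hi); q=P[m]
        if len(q)<5: continue
        r=cv2.minAreaRect((q[:,:2]*1000).astype(np.float32)); print(n,nm,len(q),np.round(q.mean(0),4),np.round(np.median(q[:,2]),4),r)
    m=roi&(P[...,2]>.25)&(d["pixels"].max(-1)<60); print("blackknob",m.sum(),P[m].mean(0),P[m].max(0),P[m].min(0))
    m=roi&(P[...,2]>.13)&(P[...,2]<.19)&(P[...,1]<P[...,1][m].mean()-.08); q=P[m];print("flange tops",len(q),q[q[:,2]>.165].round(3)[::6].tolist()[:20])
E
```

```text
top gate 1662 [0.5277 0.106  0.2223] 0.222 ((524.4191284179688, 106.65057373046875), (104.144775390625, 132.30909729003906), 4.451717853546143)
top knob 173 [0.5157 0.1048 0.2911] 0.2916 ((516.906494140625, 105.68923950195312), (33.6535758972168, 33.368492126464844), 44.946346282958984)
top base 4965 [ 0.5175 -0.0413  0.0087] 0.0077 ((529.108642578125, 9.92645263671875), (529.4646606445312, 306.24676513671875), 89.98200988769531)
top gbox 992 [0.4834 0.0803 0.1488] 0.1487 ((523.224365234375, 17.00274658203125), (149.72418212890625, 305.71246337890625), 4.325671195983887)
blackknob 147 [0.51488492 0.10454134 0.29221679] [0.53078795 0.119493   0.30061493] [0.50006354 0.09088313 0.28206287]
flange tops 1005 [[0.578, -0.124, 0.165], [0.572, -0.129, 0.169], [0.566, -0.126, 0.172], [0.563, -0.126, 0.171], [0.56, -0.126, 0.173], [0.557, -0.125, 0.175], [0.555, 0.012, 0.173], [0.552, 0.014, 0.174], [0.549, 0.017, 0.174], [0.549, -0.133, 0.176], [0.546, -0.13, 0.177], [0.544, -0.128, 0.175], [0.541, -0.127, 0.18], [0.538, -0.127, 0.178], [0.535, -0.127, 0.179], [0.533, 0.009, 0.176], [0.53, 0
[... 558 characters left out ...]
1495 ((524.54736328125, 11.639785766601562), (152.23619079589844, 311.3155822753906), 5.1437530517578125)
blackknob 76 [0.52215599 0.09483838 0.28639157] [0.53354144 0.11375681 0.30080929] [0.50517532 0.08310888 0.25049128]
flange tops 930 [[0.483, 0.006, 0.171], [0.478, 0.002, 0.165], [0.502, 0.004, 0.179], [0.499, 0.003, 0.173], [0.521, 0.006, 0.184], [0.515, 0.003, 0.178], [0.531, 0.014, 0.179], [0.529, 0.007, 0.179], [0.524, 0.008, 0.17], [0.518, 0.004, 0.165], [0.543, 0.01, 0.176], [0.54, 0.008, 0.17], [0.543, 0.01, 0.166], [0.554, 0.006, 0.171], [0.562, 0.006, 0.167], [0.501, -0.136, 0.173], [0.493, -0.142, 0.168], [0.512, -0.135, 0.174], [0.502, -0.139, 0.166], [0.526, -0.132, 0.177]]
```

View pics/topc.png

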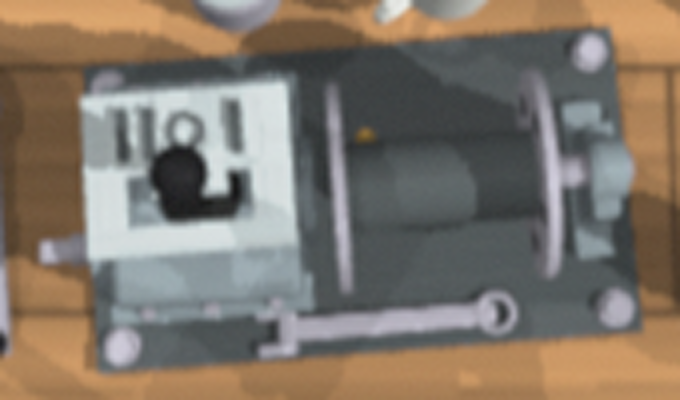

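Left (+y) tab shows two bars (122 and 147 px), right (−y) tab one bar (232 px), so slow gear is at −y; knob at (178,172) in the crop. Winch yaw is about +4.4°, gate ≈ (0.516, 0.106). Moving above the knob.

Request:
send_rows([
  {"z": 0.04},
  {"z": 0.08},
  {"z": 0.12, "x": 0.02, "y": -0.02, "rz": 6},
  {"x": 0.05, "y": -0.055, "z": 0.145, "rz": 12},
  {"x": 0.08, "y": -0.09, "z": 0.145, "rz": 18},
  {"x": 0.105, "y": -0.12, "z": 0.145, "rz": 24},
  {"x": 0.13, "y": -0.15, "z": 0.145, "rz": 24},
  {"x": 0.155, "y": -0.18, "z": 0.145, "rz": 24},
  {"x": 0.18, "y": -0.21, "z": 0.145, "rz": 24},
  {"x": 0.205, "y": -0.24, "z": 0.145, "rz": 24},
  {"x": 0.23, "y": -0.27, "z": 0.145, "rz": 24},
  {"x": 0.255, "y": -0.3, "z": 0.145, "rz": 24},
  {"x": 0.28, "y": -0.33, "z": 0.145, "rz": 24},
  {"x": 0.31, "y": -0.36, "z": 0.145, "rz": 24},
  {"x": 0.339, "y": -0.388, "z": 0.145, "rz": 24},
  {"x": 0.339, "y": -0.388, "z": 0.145, "rz": 24},
  {"x": 0.339, "y": -0.388, "z": 0.145, "rz": 24},
])

```text
invalid input at $.plan[0]: expected keys rx, ry, rz, x, y, z, hand
```

```bash
cat >> h.py <<'E'
from scipy.spatial.transform import Rotation as Ro
YAW=np.deg2rad(4.4); G=np.array([.5164,.1060,.2225])
Rw=Ro.from_euler('z',YAW).as_matrix(); W=G-Rw@[0,.1,.2225]
def towinch(p): return (np.asarray(p)-W)@Rw
def stat():
    from bench import status
    s=status.get_state(); q=s["eef_rot"]; M=Ro.from_quat(q,scalar_first=True).as_matrix()
    print("t %.2f"%s["clock"],"pos",np.round(s["position"],4),"grasp_winch",np.round(towinch(s["position"]-.005*M[:,2])*1000,1),"z",np.round(M[:,2],3),"y",np.round(M[:,1],3),"F",np.round(s["ft_force"],1),"op",round(float(s["opening"]),4),"j",np.round(s["joint_pos"],2))
    return s
E
python3 - <<'E'
from h import *
from bench import eyes
stat()
d=eyes.get_image("wrist"); np.savez("w1.npz",**d); cv2.imwrite("pics/w1.png",d["pixels"][:,:,::-1])
P=pts(d)
m=(P[...,2]>.27)&(P[...,2]<.305)&(abs(P[...,0]-.516)<.04)&(abs(P[...,1]-.105)<.04); q=P[m]
if len(q)>20:
    A=np.c_[2*q,np.ones(len(q))]; s=np.linalg.lstsq(A,(q**2).sum(1),rcond=None)[0]; c=s[:3]; print("sphere",len(q),c,np.sqrt(s[3]+c@c))
m=(P[...,2]>.217)&(P[...,2]<.232)&(abs(P[...,0]-.52)<.1)&(abs(P[...,1]-.105)<.1); print(m.sum(),cv2.minAreaRect((P[m][:,:2]*1000).astype(np.float32)),np.median(P[m][:,2]))
E
```

```text
t 0.10 pos [0.1774 0.4939 0.2448] grasp_winch [-308.3  512.8  249.8] z [-0.001 -0.001 -1.   ] y [ 0.338  0.941 -0.001] F [-0.2 -0.1 -0.5] op 0.0857 j [ 1.    0.31  1.5  -0.    1.33 -0.22]
0 ((0.0, 0.0), (0.0, 0.0), 0.0) nan
  return _methods._mean(a, axis=axis, dtype=dtype,
  ret = ret.dtype.type(ret / rcount)
```

View pics/w1.png

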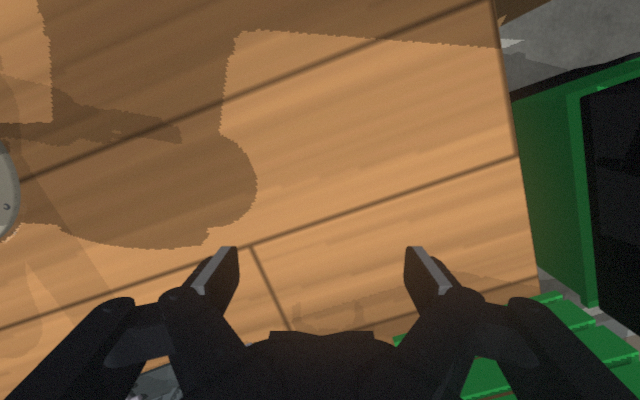

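The call was refused because every row needs all its keys, so the picture shows only the fingers over bare table. I'll resend it in full.

Request:
send_rows([
  {"rx": 0, "ry": 0, "rz": 0, "x": 0, "y": 0, "z": 0.04, "hand": -1},
  {"rx": 0, "ry": 0, "rz": 0, "x": 0, "y": 0, "z": 0.08, "hand": -1},
  {"rx": 0, "ry": 0, "rz": 6, "x": 0.02, "y": -0.02, "z": 0.12, "hand": -1},
  {"rx": 0, "ry": 0, "rz": 12, "x": 0.05, "y": -0.055, "z": 0.145, "hand": -1},
  {"rx": 0, "ry": 0, "rz": 18, "x": 0.075, "y": -0.085, "z": 0.145, "hand": -1},
  {"rx": 0, "ry": 0, "rz": 24, "x": 0.1, "y": -0.115, "z": 0.145, "hand": -1},
  {"rx": 0, "ry": 0, "rz": 24, "x": 0.125, "y": -0.145, "z": 0.145, "hand": -1},
  {"rx": 0, "ry": 0, "rz": 24, "x": 0.15, "y": -0.175, "z": 0.145, "hand": -1},
  {"rx": 0, "ry": 0, "rz": 24, "x": 0.175, "y": -0.205, "z": 0.145, "hand": -1},
  {"rx": 0, "ry": 0, "rz": 24, "x": 0.2, "y": -0.235, "z": 0.145, "hand": -1},
  {"rx": 0, "ry": 0, "rz": 24, "x": 0.23, "y": -0.265, "z": 0.145, "hand": -1},
  {"rx": 0, "ry": 0, "rz": 24, "x": 0.255, "y": -0.295, "z": 0.145, "hand": -1},
  {"rx": 0, "ry": 0, "rz": 24, "x": 0.285, "y": -0.325, "z": 0.145, "hand": -1},
  {"rx": 0, "ry": 0, "rz": 24, "x": 0.31, "y": -0.355, "z": 0.145, "hand": -1},
  {"rx": 0, "ry": 0, "rz": 24, "x": 0.339, "y": -0.388, "z": 0.145, "hand": -1},
  {"rx": 0, "ry": 0, "rz": 24, "x": 0.339, "y": -0.388, "z": 0.145, "hand": -1},
  {"rx": 0, "ry": 0, "rz": 24, "x": 0.339, "y": -0.388, "z": 0.145, "hand": -1},
])

```text
clock: 1.57
position: [0.5173, 0.1044, 0.3888]
eef_rot: [-0.001, -0.035, 0.999, -0.0]
ft_force: [-0.2, 0.2, 0.8]
opening: 0.0856
```

Run:
```python
from h import *
from bench import eyes
stat()
d=eyes.get_image("wrist"); np.savez("w2.npz",**d); cv2.imwrite("pics/w2.png",d["pixels"][:,:,::-1])
P=pts(d)
m=(P[...,2]>.27)&(P[...,2]<.305)&(abs(P[...,0]-.516)<.04)&(abs(P[...,1]-.105)<.04); q=P[m]
if len(q)>20:
    A=np.c_[2*q,np.ones(len(q))]; s=np.linalg.lstsq(A,(q**2).sum(1),rcond=None)[0]; c=s[:3]; print("sphere",len(q),c,np.sqrt(s[3]+c@c))
m=(P[...,2]>.217)&(P[...,2]<.232)&(abs(P[...,0]-.52)<.1)&(abs(P[...,1]-.105)<.1); print(m.sum(),cv2.minAreaRect((P[m][:,:2]*1000).astype(np.float32)),np.median(P[m][:,2]))
```

```text
t 1.57 pos [0.5173 0.1044 0.3888] grasp_winch [  0.8  98.3 393.8] z [-0.002 -0.001 -1.   ] y [-0.071  0.997 -0.001] F [-0.2  0.2  0.8] op 0.0856 j [-0.02  0.27  1.19 -0.    1.68 -1.66]
sphere 1288 [0.51849013 0.10500194 0.28128708] 0.017572755968899453
8324 ((526.6143798828125, 105.74654388427734), (104.43907928466797, 132.348876953125), 4.542853355407715) 0.22364857712108033
```

View pics/w2.png

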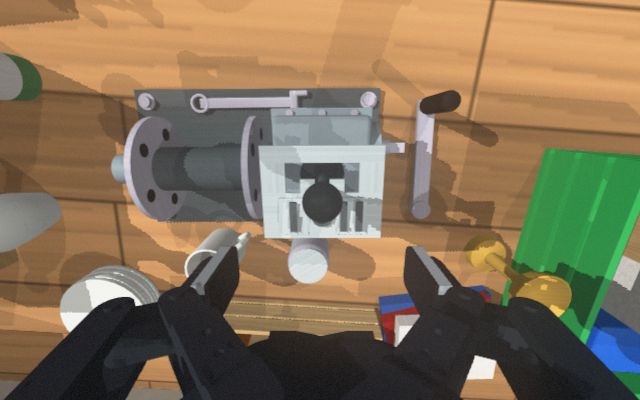

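The picture confirms it: one bar at (295,215) on the drum (−y) side, two bars at (345–360,215), knob at (322,200). Sphere fit radius is 17.6 mm at z 0.281, which matches the given knob. Descending and gripping.

Request:
send_rows([
  {"rx": 0, "ry": 0, "rz": 0, "x": 0.0005, "y": 0.001, "z": -0.04, "hand": -1},
  {"rx": 0, "ry": 0, "rz": 0, "x": 0.0005, "y": 0.001, "z": -0.08, "hand": -1},
  {"rx": 0, "ry": 0, "rz": 0, "x": 0.0005, "y": 0.001, "z": -0.112, "hand": -0.6},
  {"rx": 0, "ry": 0, "rz": 0, "x": 0.0005, "y": 0.001, "z": -0.112, "hand": -0.2},
  {"rx": 0, "ry": 0, "rz": 0, "x": 0.0005, "y": 0.001, "z": -0.112, "hand": 0},
  {"rx": 0, "ry": 0, "rz": 0, "x": 0.0005, "y": 0.001, "z": -0.112, "hand": 1},
  {"rx": 0, "ry": 0, "rz": 0, "x": 0.0005, "y": 0.001, "z": -0.112, "hand": 1},
  {"rx": 0, "ry": 0, "rz": 0, "x": 0.0005, "y": 0.001, "z": -0.112, "hand": 1},
  {"rx": 0, "ry": 0, "rz": 0, "x": 0.0005, "y": 0.001, "z": -0.112, "hand": 1},
  {"rx": 0, "ry": 0, "rz": 0, "x": 0.0005, "y": 0.001, "z": -0.112, "hand": 1},
])

```text
clock: 2.45
position: [0.5176, 0.1071, 0.2806]
eef_rot: [0.002, -0.037, 0.999, -0.0]
ft_force: [-2.3, 1.1, 7.0]
opening: 0.0333
```

Run:
```python
from h import *
stat()
# knob path: lean a (to -x), swing b (to -y): which order of joints? both near the same; R = Rx(b)*Ry(-a)
r=.135
R0=Rw
for a,b in [(.06,0),(.12,0),(.18,0),(.215,0),(.215,.1),(.215,.2),(.215,.3),(.215,.4),(.1,.4),(0,.4)]:
    M=Ro.from_euler('x',b)*Ro.from_euler('y',-a)   # swing outer
    k=Rw@(M.apply([0,0,r])-[0,0,r]); rv=Rw@M.as_rotvec(degrees=True)
    M2=Ro.from_euler('y',-a)*Ro.from_euler('x',b)
    print(a,b,np.round(rv,1),np.round(k,4), "alt",np.round(Rw@(M2.apply([0,0,r])-[0,0,r]),4))
```

```text
t 2.45 pos [0.5176 0.1071 0.2806] grasp_winch [  1.3 101.  285.6] z [ 0.004 -0.    -1.   ] y [-0.073  0.997 -0.001] F [-2.3  1.1  7. ] op 0.0333 j [-0.02  0.3   1.43 -0.    1.41 -1.66]
0.06 0 [ 0.3 -3.4  0. ] [-0.0081 -0.0006 -0.0002] alt [-0.0081 -0.0006 -0.0002]
0.12 0 [ 0.5 -6.9  0. ] [-0.0161 -0.0012 -0.001 ] alt [-0.0161 -0.0012 -0.001 ]
0.18 0 [  0.8 -10.3   0. ] [-0.0241 -0.0019 -0.0022] alt [-0.0241 -0.0019 -0.0022]
0.215 0 [  0.9 -12.3   0. ] [-0.0287 -0.0022 -0.0031] alt [-0.0287 -0.0022 -0.0031]
0.215 0.1 [  6.6 -11.8  -0.6] [-0.0277 -0.0153 -0.0038] alt [-0.0275 -0.0156 -0.0038]
0.215 0.2 [ 12.3 -11.4  -1.2] [-0.0267 -0.0283 -0.0057] alt [-0.0261 -0.0289 -0.0057]
0.215 0.3 [ 18.  -10.9  -1.8] [-0.0257 -0.0411 -0.009 ] alt [-0.0244 -0.0419 -0.009 ]
0.215 0.4 [ 23.7 -10.4  -2.5] [-0.0248 -0.0534 -0.0135] alt [-0.0224 -0.0545 -0.0135]
0.1 0.4 [23.3 -3.9 -1.1] [-0.0094 -0.0532 -0.0113] alt [-0.0083 -0.0534 -0.0113]
0 0.4 [22.9  1.8  0. ] [ 0.004  -0.0524 -0.0107] alt [ 0.004  -0.0524 -0.0107]
```

The pads closed above the ball's equator (opening 33 mm, not 36), so I'll re-grip about 7 mm lower.

Request:
send_rows([
  {"rx": 0, "ry": 0, "rz": 0, "x": 0, "y": -0.001, "z": 0, "hand": -0.4},
  {"rx": 0, "ry": 0, "rz": 0, "x": 0, "y": -0.001, "z": -0.004, "hand": -0.4},
  {"rx": 0, "ry": 0, "rz": 0, "x": 0, "y": -0.001, "z": -0.008, "hand": -0.4},
  {"rx": 0, "ry": 0, "rz": 0, "x": 0, "y": -0.001, "z": -0.008, "hand": -0.4},
  {"rx": 0, "ry": 0, "rz": 0, "x": 0, "y": -0.001, "z": -0.008, "hand": -0.4},
  {"rx": 0, "ry": 0, "rz": 0, "x": 0, "y": -0.001, "z": -0.008, "hand": 1},
  {"rx": 0, "ry": 0, "rz": 0, "x": 0, "y": -0.001, "z": -0.008, "hand": 1},
  {"rx": 0, "ry": 0, "rz": 0, "x": 0, "y": -0.001, "z": -0.008, "hand": 1},
  {"rx": 0, "ry": 0, "rz": 0, "x": 0, "y": -0.001, "z": -0.008, "hand": 1},
  {"rx": 0, "ry": 0, "rz": 0, "x": 0, "y": -0.001, "z": -0.008, "hand": 1},
])

```text
clock: 3.28
position: [0.5177, 0.1061, 0.2729]
eef_rot: [0.002, -0.037, 0.999, -0.0]
ft_force: [0.4, 0.1, 3.9]
opening: 0.0335
```

```bash
python3 -c "
from h import *
stat()"
```

```text
t 3.28 pos [0.5177 0.1061 0.2729] grasp_winch [  1.3 100.  277.9] z [ 0.005 -0.    -1.   ] y [-0.073  0.997 -0.001] F [0.4 0.1 3.9] op 0.0335 j [-0.02  0.3   1.44 -0.    1.39 -1.66]
```

Request:
send_rows([
  {"rx": 0.2, "ry": -2.3, "rz": 0, "x": -0.005, "y": -0.0004, "z": -0.0001, "hand": 1},
  {"rx": 0.4, "ry": -4.6, "rz": 0, "x": -0.0102, "y": -0.0008, "z": -0.0004, "hand": 1},
  {"rx": 0.5, "ry": -6.9, "rz": 0, "x": -0.0153, "y": -0.0012, "z": -0.0009, "hand": 1},
  {"rx": 0.7, "ry": -9.2, "rz": 0, "x": -0.0204, "y": -0.0016, "z": -0.0017, "hand": 1},
  {"rx": 0.8, "ry": -11, "rz": 0, "x": -0.0245, "y": -0.0019, "z": -0.0024, "hand": 1},
  {"rx": 0.9, "ry": -12.7, "rz": 0, "x": -0.028, "y": -0.0021, "z": -0.0031, "hand": 1},
  {"rx": 0.9, "ry": -12.7, "rz": 0, "x": -0.028, "y": -0.0021, "z": -0.0031, "hand": 1},
  {"rx": 0.9, "ry": -12.7, "rz": 0, "x": -0.028, "y": -0.0021, "z": -0.0031, "hand": 1},
])

```text
clock: 3.95
position: [0.4908, 0.104, 0.2703]
eef_rot: [0.115, -0.036, 0.993, 0.004]
ft_force: [11.2, 2.7, -3.7]
opening: 0.0335
```

Run:
```python
from h import *
from bench import eyes
stat()
# remaining swing path relative to a pose at lean a0, r=TCP radius
r=.128; a0=.222; M0=Ro.from_euler('y',-a0)
for a,b in [(a0,.05),(a0,.1),(a0,.15),(a0,.2),(a0,.25),(a0,.3),(a0,.35),(a0,.405),(.15,.405),(.08,.405),(0,.405)]:
    M=Ro.from_euler('x',b)*Ro.from_euler('y',-a)
    print(a,b,np.round(Rw@(M*M0.inv()).as_rotvec(degrees=True),1),np.round(Rw@(M.apply([0,0,r])-M0.apply([0,0,r])),4))
d=eyes.get_image("scene"); cv2.imwrite("pics/s2.png",cv2.resize(d["pixels"][110:230,260:400,::-1],None,fx=5,fy=5,interpolation=cv2.INTER_CUBIC))
```

```text
t 3.95 pos [0.4908 0.104  0.2703] grasp_winch [-26.8  99.9 275.1] z [ 0.229  0.015 -0.973] y [-0.073  0.997 -0.001] F [11.2  2.7 -3.7] op 0.0335 j [-0.04  0.12  1.68  0.03  1.1  -1.69]
0.222 0.05 [ 2.9  0.2 -0. ] [ 0.0005 -0.0062 -0.0002]
0.222 0.1 [5.7 0.4 0. ] [ 0.001  -0.0124 -0.0006]
0.222 0.15 [8.6 0.7 0. ] [ 0.0014 -0.0186 -0.0014]
0.222 0.2 [11.4  0.9  0. ] [ 0.0019 -0.0247 -0.0025]
0.222 0.25 [14.3  1.1  0. ] [ 0.0024 -0.0308 -0.0039]
0.222 0.3 [17.1  1.3  0. ] [ 0.0028 -0.0368 -0.0056]
0.222 0.35 [20.   1.5  0. ] [ 0.0033 -0.0427 -0.0076]
0.222 0.405 [23.1  1.8  0. ] [ 0.0038 -0.0491 -0.0101]
0.15 0.405 [22.8  5.8  0.8] [ 0.0129 -0.049  -0.0085]
0.08 0.405 [22.5  9.8  1.6] [ 0.0218 -0.0487 -0.0076]
0 0.405 [22.1 14.3  2.6] [ 0.032  -0.0481 -0.0072]
```

View pics/s2.png

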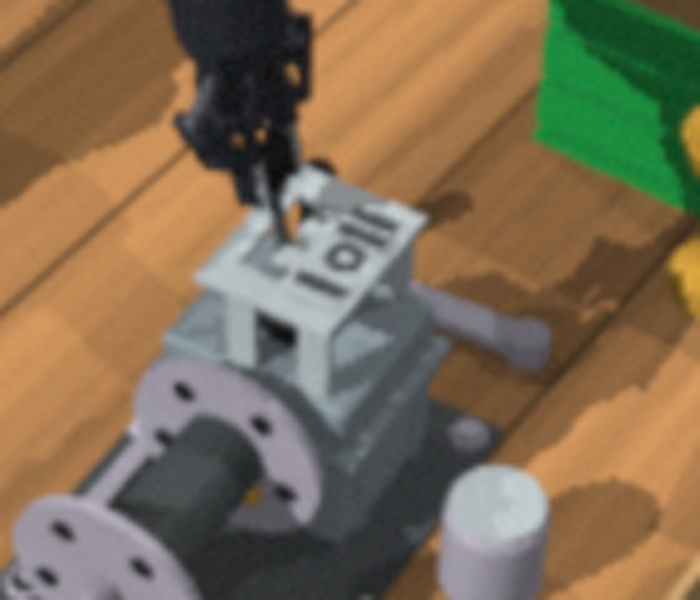

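The stem is drawn out into the slot (285,215) and the force of 11 N matches full draw; the one-bar tab is at (320,280), toward the drum. Swinging to −y.

Request:
send_rows([
  {"rx": 2.9, "ry": 0.2, "rz": 0, "x": 0.0, "y": -0.0062, "z": -0.0002, "hand": 1},
  {"rx": 5.7, "ry": 0.4, "rz": 0, "x": 0.0005, "y": -0.0124, "z": -0.0006, "hand": 1},
  {"rx": 8.6, "ry": 0.7, "rz": 0, "x": 0.0009, "y": -0.0186, "z": -0.0014, "hand": 1},
  {"rx": 11.4, "ry": 0.9, "rz": 0, "x": 0.0014, "y": -0.0247, "z": -0.0025, "hand": 1},
  {"rx": 14.3, "ry": 1.1, "rz": 0, "x": 0.0019, "y": -0.0308, "z": -0.0039, "hand": 1},
  {"rx": 17.1, "ry": 1.3, "rz": 0, "x": 0.0023, "y": -0.0368, "z": -0.0056, "hand": 1},
  {"rx": 20, "ry": 1.5, "rz": 0, "x": 0.0028, "y": -0.0427, "z": -0.0076, "hand": 1},
  {"rx": 23.1, "ry": 1.8, "rz": 0, "x": 0.0033, "y": -0.0491, "z": -0.0101, "hand": 1},
  {"rx": 23.1, "ry": 1.8, "rz": 0, "x": 0.0033, "y": -0.0491, "z": -0.0101, "hand": 1},
  {"rx": 23.1, "ry": 1.8, "rz": 0, "x": 0.0033, "y": -0.0491, "z": -0.0101, "hand": 1},
])

```text
clock: 4.83
position: [0.4958, 0.0541, 0.2606]
eef_rot: [0.107, -0.011, 0.973, 0.203]
ft_force: [9.7, 2.0, -1.6]
opening: 0.0334
```

Run:
```python
from h import *
stat()
```

```text
t 4.83 pos [0.4958 0.0541 0.2606] grasp_winch [-25.6  47.9 265.1] z [ 0.203  0.398 -0.895] y [-0.065  0.917  0.393] F [ 9.7  2.  -1.6] op 0.0334 j [-0.36  0.15  1.73  0.49  1.24 -2.11]
```

Request:
send_rows([
  {"rx": -0.2, "ry": 2.2, "rz": 1.0, "x": 0.0053, "y": 0.0004, "z": 0.001, "hand": 1},
  {"rx": -0.3, "ry": 4.4, "rz": 1.9, "x": 0.0106, "y": 0.0008, "z": 0.0017, "hand": 1},
  {"rx": -0.5, "ry": 6.6, "rz": 2.9, "x": 0.0159, "y": 0.0012, "z": 0.0022, "hand": 1},
  {"rx": -0.6, "ry": 8.8, "rz": 3.8, "x": 0.0212, "y": 0.0016, "z": 0.0025, "hand": 1},
  {"rx": -0.8, "ry": 11.0, "rz": 4.8, "x": 0.0265, "y": 0.002, "z": 0.0027, "hand": 1},
  {"rx": -0.8, "ry": 11.0, "rz": 4.8, "x": 0.0265, "y": 0.002, "z": 0.0027, "hand": 1},
  {"rx": -0.8, "ry": 11.0, "rz": 4.8, "x": 0.0265, "y": 0.002, "z": 0.0027, "hand": 1},
])

```text
clock: 5.42
position: [0.522, 0.0559, 0.2631]
eef_rot: [0.003, -0.033, 0.979, 0.201]
ft_force: [-4.0, -3.2, 3.8]
opening: 0.0334
```

Run:
```python
from h import *
stat()
```

```text
t 5.42 pos [0.522  0.0559 0.2631] grasp_winch [  1.6  47.6 267.7] z [-0.007  0.393 -0.92 ] y [-0.067  0.917  0.393] F [-4.  -3.2  3.8] op 0.0334 j [-0.3   0.31  1.5   0.38  1.47 -2.  ]
```

Request:
send_rows([
  {"rx": 0, "ry": 0, "rz": 0, "x": 0, "y": 0, "z": 0, "hand": -0.4},
  {"rx": 0, "ry": 0, "rz": 0, "x": 0, "y": 0, "z": 0, "hand": -0.4},
  {"rx": 0, "ry": 0, "rz": 0, "x": 0, "y": 0, "z": 0, "hand": -0.4},
  {"rx": 0, "ry": 0, "rz": 0, "x": 0, "y": -0.008, "z": 0.018, "hand": -0.4},
  {"rx": 0, "ry": 0, "rz": 0, "x": 0, "y": -0.02, "z": 0.046, "hand": -0.4},
  {"rx": -5, "ry": 0, "rz": 0, "x": 0, "y": -0.033, "z": 0.08, "hand": -0.4},
  {"rx": -12, "ry": 0, "rz": 0, "x": 0, "y": -0.06, "z": 0.11, "hand": -0.4},
  {"rx": -18, "ry": 0, "rz": 0, "x": 0, "y": -0.09, "z": 0.12, "hand": -0.4},
  {"rx": -23, "ry": 0, "rz": 0, "x": 0, "y": -0.12, "z": 0.12, "hand": -0.4},
  {"rx": -23, "ry": 0, "rz": 0, "x": 0, "y": -0.12, "z": 0.12, "hand": -0.4},
  {"rx": -23, "ry": 0, "rz": 0, "x": 0, "y": -0.12, "z": 0.12, "hand": -0.4},
])

```text
clock: 6.33
position: [0.5219, -0.0639, 0.3828]
eef_rot: [-0.004, -0.033, 0.999, 0.002]
ft_force: [-0.1, 1.1, -0.7]
opening: 0.06
```

Run:
```python
from h import *
from bench import eyes
stat()
for n in ["top","wrist"]:
    d=eyes.get_image(n); P=pts(d); np.savez(n+"3.npz",**d)
    if n=="wrist": cv2.imwrite("pics/w3.png",d["pixels"][:,:,::-1])
    Q=towinch(P)*1000
    m=(Q[...,2]>.25*1000)&(Q[...,2]<290)&(abs(Q[...,0])<50)&(Q[...,1]>20)&(Q[...,1]<140)&(d["pixels"].max(-1)<70); q=Q[m]
    if len(q)>20:
        A=np.c_[2*q,np.ones(len(q))]; s=np.linalg.lstsq(A,(q**2).sum(1),rcond=None)[0]; c=s[:3]; print(n,"knob",len(q),c.round(1),np.sqrt(s[3]+c@c).round(1),q.mean(0))
    m=(Q[...,2]>165)&(Q[...,2]<186)&(abs(Q[...,0])<40)&(Q[...,1]<-100)&(Q[...,1]>-160); q=Q[m]; print(n,"rim top",len(q),np.percentile(q[:,1],[2,10,50,90,98]).round(1),q[:,2].max(),np.median(q[:,2]))
```

```text
t 6.33 pos [ 0.5219 -0.0639  0.3828] grasp_winch [ -7.5 -69.8 387.8] z [-0.008  0.004 -1.   ] y [-0.066  0.998  0.005] F [-0.1  1.1 -0.7] op 0.06 j [-0.35  0.27  1.21  0.    1.68 -1.98]
top knob 140 [2.000e-01 4.770e+01 2.708e+02] 16.4 [ -0.40666808  47.57365212 281.88961353]
top rim top 20 [-139.7 -139.7 -137.  -134.4 -134.1] 177.81771322819782 170.4599191525249
wrist knob 780 [  1.9  46.6 271.2] 17.4 [ -1.2890786   41.37793406 280.43043946]
wrist rim top 518 [-142.5 -141.9 -137.8 -135.  -134.8] 182.42818014697446 176.61614957491378
```

View pics/w3.png

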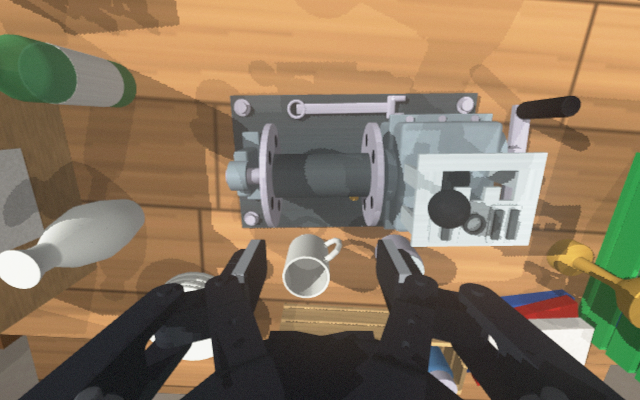

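Viewed: knob now over the one-bar notch at (448,208), with the two bars at (505,222); the measured knob at winch y ≈ 47, z ≈ 271 matches the end notch. The outer flange is at (268,175), winch y ≈ −138. Working out the rim pinch.

```bash
cat >> h.py <<'E'
W[0]+=.001
def rim(th,rad=.074,y=-.138):
    t=np.deg2rad(th); return W+Rw@[rad*np.sin(t),y,.105+rad*np.cos(t)], th*(Rw@[0,1,0])
E
python3 - <<'E'
from h import *
s=stat(); p=s["position"]
for th,rad in [(20,.15),(20,.074),(0,.074)]:
    q,rv=rim(th,rad); print(th,rad,np.round(q-p,4),np.round(rv,1))
E
```

```text
t 6.43 pos [ 0.5219 -0.0634  0.3826] grasp_winch [ -8.5 -69.3 387.6] z [-0.008  0.005 -1.   ] y [-0.067  0.998  0.005] F [ 1.   0.3 -0.5] op 0.0599 j [-0.34  0.27  1.21  0.    1.68 -1.98]
20 0.15 [ 0.0649 -0.064  -0.1367] [-1.5 19.9  0. ]
20 0.074 [ 0.039  -0.066  -0.2081] [-1.5 19.9  0. ]
0 0.074 [ 0.0138 -0.0679 -0.2036] [-0.  0.  0.]
```

Request:
send_rows([
  {"rx": -0.5, "ry": 7, "rz": 0.5, "x": 0.022, "y": -0.022, "z": -0.02, "hand": 0},
  {"rx": -1, "ry": 13, "rz": 0.5, "x": 0.044, "y": -0.044, "z": -0.045, "hand": 0},
  {"rx": -1.5, "ry": 19.9, "rz": 0.5, "x": 0.065, "y": -0.064, "z": -0.075, "hand": 0},
  {"rx": -1.5, "ry": 19.9, "rz": 0.5, "x": 0.065, "y": -0.064, "z": -0.11, "hand": 0},
  {"rx": -1.5, "ry": 19.9, "rz": 0.5, "x": 0.065, "y": -0.064, "z": -0.137, "hand": 0},
  {"rx": -1.5, "ry": 19.9, "rz": 0.5, "x": 0.055, "y": -0.065, "z": -0.164, "hand": 0},
  {"rx": -1.5, "ry": 19.9, "rz": 0.5, "x": 0.047, "y": -0.066, "z": -0.186, "hand": 0},
  {"rx": -1.5, "ry": 19.9, "rz": 0.5, "x": 0.039, "y": -0.066, "z": -0.208, "hand": 0},
  {"rx": -1.5, "ry": 19.9, "rz": 0.5, "x": 0.039, "y": -0.066, "z": -0.208, "hand": 0},
  {"rx": -1.5, "ry": 19.9, "rz": 0.5, "x": 0.039, "y": -0.066, "z": -0.208, "hand": 0},
])

```text
clock: 7.27
position: [0.5607, -0.1288, 0.1745]
eef_rot: [-0.178, -0.037, 0.983, -0.004]
ft_force: [1.1, -0.0, 0.4]
opening: 0.0427
```

Run:
```python
from h import *
from bench import eyes
s=stat(); print(np.round(rim(20)[0]-s["position"],4))
d=eyes.get_image("wrist"); cv2.imwrite("pics/w4.png",d["pixels"][:,:,::-1])
```

```text
t 7.27 pos [ 0.5607 -0.1288  0.1745] grasp_winch [  26.9 -137.4  179.1] z [-0.349 -0.021 -0.937] y [-0.074  0.997  0.005] F [ 1.1 -0.   0.4] op 0.0427 j [-0.37  0.67  1.17 -0.15  1.63 -2.  ]
[ 0.0002 -0.0006  0.0001]
```

View pics/w4.png

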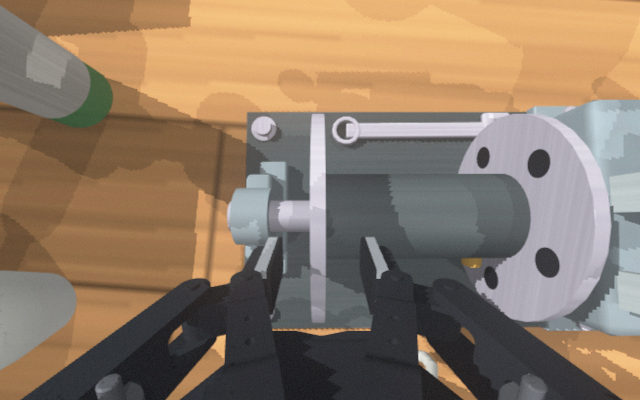

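The flange (columns 311–326) sits midway between the finger tips (275 and 368). Closing gently.

Request:
send_rows([
  {"rx": 0, "ry": 0, "rz": 0, "x": 0, "y": -0.0005, "z": 0, "hand": 0.5},
  {"rx": 0, "ry": 0, "rz": 0, "x": 0, "y": -0.0005, "z": 0, "hand": 0.75},
  {"rx": 0, "ry": 0, "rz": 0, "x": 0, "y": -0.0005, "z": 0, "hand": 0.88},
  {"rx": 0, "ry": 0, "rz": 0, "x": 0, "y": -0.0005, "z": 0, "hand": 0.88},
  {"rx": 0, "ry": 0, "rz": 0, "x": 0, "y": -0.0005, "z": 0, "hand": 0.88},
  {"rx": 0, "ry": 0, "rz": 0, "x": 0, "y": -0.0005, "z": 0, "hand": 0.88},
])

```text
clock: 7.82
position: [0.5622, -0.1304, 0.177]
eef_rot: [-0.175, -0.037, 0.984, -0.006]
ft_force: [3.5, -5.0, 6.0]
opening: 0.0061
```

```bash
cat > st.py <<'E'
from h import *
import sys
s=stat(); p=s["position"]; M=Ro.from_quat(s["eef_rot"],scalar_first=True).as_matrix()
u=towinch(p); th=np.rad2deg(np.arctan2(u[0],u[2]-.105)); tang=Rw@[np.cos(np.deg2rad(th)),0,-np.sin(np.deg2rad(th))]
print("theta %.2f rad %.4f tool tilt %.2f Ftang %.1f"%(th,np.hypot(u[0],u[2]-.105),np.rad2deg(np.arcsin(-(M.T@Rw[:,0])[2])),s["ft_force"]@tang))
r=np.hypot(u[0],u[2]-.105)
for a in map(float,sys.argv[1:]):
    q,_=rim(th+a,r,u[1]); print(a,np.round(a*Rw[:,1],2),np.round(q-p,4))
E
python3 st.py -5 -10 -15
```

```text
t 7.82 pos [ 0.5622 -0.1304  0.177 ] grasp_winch [  28.3 -139.2  181.7] z [-0.344 -0.024 -0.939] y [-0.074  0.997  0.001] F [ 3.5 -5.   6. ] op 0.0061 j [-0.37  0.67  1.16 -0.15  1.63 -2.  ]
theta 20.25 rad 0.0767 tool tilt 20.17 Ftang 0.8
-5.0 [ 0.38 -4.99 -0.  ] [-0.0064 -0.0005  0.002 ]
-10.0 [ 0.77 -9.97 -0.  ] [-0.0129 -0.001   0.0035]
-15.0 [  1.15 -14.96  -0.  ] [-0.0195 -0.0015  0.0044]
```

Request:
send_rows([
  {"rx": 0.2, "ry": -2.5, "rz": 0, "x": -0.0032, "y": 0, "z": 0.001, "hand": 0.88},
  {"rx": 0.4, "ry": -5, "rz": 0, "x": -0.0064, "y": -0.0005, "z": 0.002, "hand": 0.88},
  {"rx": 0.6, "ry": -7.5, "rz": 0, "x": -0.0096, "y": -0.0007, "z": 0.0028, "hand": 0.88},
  {"rx": 0.8, "ry": -10, "rz": 0, "x": -0.0129, "y": -0.001, "z": 0.0035, "hand": 0.88},
  {"rx": 0.9, "ry": -12, "rz": 0, "x": -0.0155, "y": -0.0012, "z": 0.0039, "hand": 0.88},
  {"rx": 0.9, "ry": -12, "rz": 0, "x": -0.0155, "y": -0.0012, "z": 0.0039, "hand": 0.88},
  {"rx": 0.9, "ry": -12, "rz": 0, "x": -0.0155, "y": -0.0012, "z": 0.0039, "hand": 0.88},
])

```text
clock: 8.4
position: [0.5464, -0.1317, 0.181]
eef_rot: [-0.072, -0.037, 0.997, -0.002]
ft_force: [-1.6, -1.4, -0.3]
opening: 0.0065
```

```bash
python3 st.py -3 -6
```

```text
t 8.40 pos [ 0.5464 -0.1317  0.181 ] grasp_winch [  11.4 -139.2  186. ] z [-0.143 -0.009 -0.99 ] y [-0.074  0.997  0.002] F [-1.6 -1.4 -0.3] op 0.0065 j [-0.42  0.52  1.37 -0.07  1.38 -2.04]
theta 8.01 rad 0.0768 tool tilt 8.21 Ftang -1.6
-3.0 [ 0.23 -2.99 -0.  ] [-0.004  -0.0003  0.0005]
-6.0 [ 0.46 -5.98 -0.  ] [-0.008  -0.0006  0.0007]
```

```bash
cat > holes.py <<'E'
from h import *
from bench import eyes
def angs(d,yp=-.1425):
    # cast rays onto the flange's outer face plane (winch y=yp)
    K=d["mtx"]; v,u=np.mgrid[:400,:640]; ray=np.stack([(u-K[0,2])/K[0,0],(v-K[1,2])/K[1,1],np.ones(u.shape)],-1)@d["R"]
    C=towinch(-d["R"].T@d["t"]); r=ray@Rw; s=(yp-C[1])/r[...,1]; Q=C+s[...,None]*r
    x,z=Q[...,0],Q[...,2]-.105; rr=np.hypot(x,z); g=d["pixels"].max(-1).astype(int)
    m=((rr<.068)&(rr>.03)&(g<110)&(abs(s-d["z_map"])<.03)).astype(np.uint8)
    n,l,st,c=cv2.connectedComponentsWithStats(m)
    return sorted((round(float(np.rad2deg(np.arctan2(x[l==i].mean(),z[l==i].mean()))),1),int(st[i,4]),round(float(rr[l==i].mean()*1000))) for i in range(1,n) if st[i,4]>5)
print(angs(np.load("scene0.npz"))); print(angs(eyes.get_image("scene")))
E
python3 holes.py
```

```text
[(-113.3, 9, 58), (-45.7, 10, 51), (33.3, 11, 45), (112.4, 9, 51), (160.9, 75, 50)]
[(-124.6, 9, 59), (-57.1, 9, 52), (11.1, 28, 53), (99.5, 9, 49), (161.5, 73, 51)]
```

The flange holes turned −12° with the tool, so there is no slip. Continuing in small steps and watching the force.

Request:
send_rows([
  {"rx": 0.2, "ry": -2.5, "rz": 0, "x": -0.0033, "y": -0.0002, "z": 0.0004, "hand": 0.88},
  {"rx": 0.4, "ry": -5, "rz": 0, "x": -0.0067, "y": -0.0005, "z": 0.0006, "hand": 0.88},
  {"rx": 0.4, "ry": -5, "rz": 0, "x": -0.0067, "y": -0.0005, "z": 0.0006, "hand": 0.88},
])

```text
clock: 8.7
position: [0.5397, -0.1322, 0.1817]
eef_rot: [-0.028, -0.037, 0.999, 0.0]
ft_force: [-0.3, -1.5, -1.0]
opening: 0.0068
```

```bash
python3 st.py -3 -4
```

```text
t 8.70 pos [ 0.5397 -0.1322  0.1817] grasp_winch [   4.2 -139.2  186.6] z [-0.055 -0.002 -0.998] y [-0.074  0.997  0.002] F [-0.3 -1.5 -1. ] op 0.0068 j [-0.44  0.46  1.45 -0.03  1.27 -2.08]
theta 2.94 rad 0.0768 tool tilt 3.16 Ftang -0.3
-3.0 [ 0.23 -2.99 -0.  ] [-0.004  -0.0003  0.0001]
-4.0 [ 0.31 -3.99 -0.  ] [-0.0053 -0.0004  0.0001]
```

Request:
send_rows([
  {"rx": 0.2, "ry": -3, "rz": 0, "x": -0.004, "y": -0.0003, "z": 0.0001, "hand": 0.88},
  {"rx": 0.2, "ry": -3, "rz": 0, "x": -0.004, "y": -0.0003, "z": 0.0001, "hand": 0.88},
])

```text
clock: 8.87
position: [0.5356, -0.1325, 0.1818]
eef_rot: [-0.001, -0.037, 0.999, 0.001]
ft_force: [1.4, -2.2, -2.5]
opening: 0.0059
```

Request:
send_rows([
  {"rx": 0.2, "ry": -3, "rz": 0, "x": -0.004, "y": -0.0003, "z": -0.0001, "hand": 0.88},
  {"rx": 0.2, "ry": -3, "rz": 0, "x": -0.004, "y": -0.0003, "z": -0.0001, "hand": 0.88},
])

```text
clock: 9.03
position: [0.5315, -0.1328, 0.1816]
eef_rot: [0.025, -0.037, 0.999, 0.002]
ft_force: [1.6, -1.5, -3.8]
opening: 0.006
```

Request:
send_rows([
  {"rx": 0.2, "ry": -3, "rz": 0, "x": -0.004, "y": -0.0003, "z": -0.0003, "hand": 0.88},
  {"rx": 0.2, "ry": -3, "rz": 0, "x": -0.004, "y": -0.0003, "z": -0.0003, "hand": 0.88},
])

```text
clock: 9.2
position: [0.5283, -0.133, 0.1814]
eef_rot: [0.052, -0.037, 0.998, 0.003]
ft_force: [8.3, -1.4, -6.1]
opening: 0.0063
```

Request:
send_rows([
  {"rx": 0.1, "ry": -1, "rz": 0, "x": -0.0013, "y": -0.0001, "z": -0.0001, "hand": 0.88},
  {"rx": 0.1, "ry": -1, "rz": 0, "x": -0.0013, "y": -0.0001, "z": -0.0001, "hand": 0.88},
])

```text
clock: 9.37
position: [0.528, -0.1331, 0.1814]
eef_rot: [0.061, -0.037, 0.997, 0.003]
ft_force: [9.0, -0.8, -4.3]
opening: 0.006
```

```bash
python3 st.py -1 -2; python3 holes.py
```

```text
t 9.37 pos [ 0.528  -0.1331  0.1814] grasp_winch [  -8.3 -139.2  186.4] z [ 0.121  0.011 -0.993] y [-0.074  0.997  0.002] F [ 9.  -0.8 -4.3] op 0.006 j [-0.49  0.36  1.62  0.08  1.07 -2.17]
theta -5.78 rad 0.0768 tool tilt -6.98 Ftang 8.4
-1.0 [ 0.08 -1.   -0.  ] [-0.0013 -0.0001 -0.0001]
-2.0 [ 0.15 -1.99 -0.  ] [-0.0027 -0.0002 -0.0003]
[(-113.3, 9, 58), (-45.7, 10, 51), (33.3, 11, 45), (112.4, 9, 51), (160.9, 75, 50)]
[(-70.4, 12, 54), (-16.6, 13, 60), (3.2, 14, 48), (84.7, 11, 48), (160.9, 73, 50)]
```

Nearly stopped after 26° of turn. A slightly firmer push, well below the limit, should settle it.

Request:
send_rows([
  {"rx": 0.1, "ry": -1, "rz": 0, "x": -0.002, "y": -0.0002, "z": -0.0002, "hand": 0.88},
  {"rx": 0.1, "ry": -1, "rz": 0, "x": -0.0025, "y": -0.0002, "z": -0.0003, "hand": 0.88},
  {"rx": 0.1, "ry": -1, "rz": 0, "x": -0.0025, "y": -0.0002, "z": -0.0003, "hand": 0.88},
])

```text
clock: 9.67
position: [0.5275, -0.1332, 0.1814]
eef_rot: [0.07, -0.037, 0.997, 0.004]
ft_force: [13.3, 0.2, -5.0]
opening: 0.006
```

```bash
python3 st.py
```

```text
t 9.67 pos [ 0.5275 -0.1332  0.1814] grasp_winch [  -8.9 -139.2  186.4] z [ 0.139  0.013 -0.99 ] y [-0.074  0.997  0.003] F [13.3  0.2 -5. ] op 0.006 j [-0.5   0.35  1.63  0.09  1.05 -2.18]
theta -6.16 rad 0.0768 tool tilt -8.02 Ftang 12.7
```

Force rose to 13 N, above the 8 N maximum drag, with almost no motion. Backing off to unload the dogs, then feeling for the other end of the ~20° play as a cross-check.

Request:
send_rows([
  {"rx": -0.3, "ry": 4, "rz": 0, "x": 0.004, "y": 0.0003, "z": 0.0003, "hand": 0.88},
  {"rx": -0.6, "ry": 8, "rz": 0, "x": 0.0085, "y": 0.0006, "z": 0.0004, "hand": 0.88},
  {"rx": -0.9, "ry": 12, "rz": 0, "x": 0.013, "y": 0.001, "z": 0.0003, "hand": 0.88},
  {"rx": -1.2, "ry": 15.5, "rz": 0, "x": 0.0175, "y": 0.0013, "z": -0.0002, "hand": 0.88},
  {"rx": -1.2, "ry": 15.5, "rz": 0, "x": 0.0175, "y": 0.0013, "z": -0.0002, "hand": 0.88},
])

```text
clock: 10.08
position: [0.5471, -0.1316, 0.1809]
eef_rot: [-0.068, -0.037, 0.997, -0.002]
ft_force: [4.6, -1.2, 1.1]
opening: 0.0062
```

```bash
python3 st.py 3
```

```text
t 10.08 pos [ 0.5471 -0.1316  0.1809] grasp_winch [  12.1 -139.2  185.9] z [-0.135 -0.009 -0.991] y [-0.074  0.997  0.001] F [ 4.6 -1.2  1.1] op 0.0062 j [-0.42  0.52  1.37 -0.06  1.37 -2.05]
theta 8.53 rad 0.0768 tool tilt 7.76 Ftang 4.3
3.0 [-0.23  2.99  0.  ] [ 0.0039  0.0003 -0.0007]
```

Request:
send_rows([
  {"rx": -0.2, "ry": 3, "rz": 0, "x": 0.0039, "y": 0.0003, "z": -0.0007, "hand": 0.88},
  {"rx": -0.2, "ry": 3, "rz": 0, "x": 0.0039, "y": 0.0003, "z": -0.0007, "hand": 0.88},
])

```text
clock: 10.25
position: [0.552, -0.1312, 0.18]
eef_rot: [-0.096, -0.037, 0.995, -0.003]
ft_force: [3.0, -0.5, 1.3]
opening: 0.0061
```

Request:
send_rows([
  {"rx": -0.2, "ry": 2.5, "rz": 0, "x": 0.0032, "y": 0.0003, "z": -0.0008, "hand": 0.88},
  {"rx": -0.2, "ry": 2.5, "rz": 0, "x": 0.0032, "y": 0.0003, "z": -0.0008, "hand": 0.88},
])

```text
clock: 10.42
position: [0.5544, -0.1311, 0.1795]
eef_rot: [-0.121, -0.037, 0.992, -0.004]
ft_force: [-8.6, -1.6, 5.7]
opening: 0.0063
```

```bash
python3 st.py 2.5; python3 holes.py|tail -1
```

```text
t 10.42 pos [ 0.5544 -0.1311  0.1795] grasp_winch [  20.  -139.2  184.3] z [-0.239 -0.017 -0.971] y [-0.074  0.997  0.001] F [-8.6 -1.6  5.7] op 0.0063 j [-0.39  0.59  1.27 -0.11  1.5  -2.02]
theta 14.14 rad 0.0768 tool tilt 13.88 Ftang -9.8
2.5 [-0.19  2.49  0.  ] [ 0.0032  0.0002 -0.0009]
[(-118.8, 10, 58), (-50.1, 11, 51), (21.0, 22, 51), (105.4, 11, 50), (161.3, 74, 50)]
```

Stopped at the other end too: 20.3° of play between stops, as described. Centring, releasing and retreating.

Request:
send_rows([
  {"rx": 0.3, "ry": -4, "rz": 0, "x": -0.0053, "y": -0.0004, "z": 0.0012, "hand": 0.88},
  {"rx": 0.6, "ry": -8, "rz": 0, "x": -0.0107, "y": -0.0008, "z": 0.0019, "hand": 0.88},
  {"rx": 0.6, "ry": -8, "rz": 0, "x": -0.0107, "y": -0.0008, "z": 0.0019, "hand": 0.88},
  {"rx": 0.6, "ry": -8, "rz": 0, "x": -0.0107, "y": -0.0008, "z": 0.0019, "hand": 0.2},
  {"rx": 0.6, "ry": -8, "rz": 0, "x": -0.0107, "y": -0.0008, "z": 0.0019, "hand": 0.2},
  {"rx": 0.6, "ry": -8, "rz": 0, "x": -0.0107, "y": -0.0008, "z": 0.0019, "hand": 0.2},
  {"rx": 0.6, "ry": -8, "rz": 0, "x": -0.01, "y": -0.0008, "z": 0.015, "hand": 0.2},
  {"rx": 0.6, "ry": -8, "rz": 0, "x": -0.007, "y": -0.0008, "z": 0.045, "hand": 0.2},
  {"rx": 0.6, "ry": -8, "rz": 0, "x": -0.007, "y": -0.0008, "z": 0.085, "hand": 0.2},
  {"rx": 0.6, "ry": -8, "rz": 0, "x": -0.007, "y": -0.0008, "z": 0.125, "hand": 0.2},
  {"rx": 0.6, "ry": -8, "rz": 0, "x": -0.03, "y": -0.0008, "z": 0.16, "hand": 0.2},
  {"rx": 0.6, "ry": -8, "rz": 0, "x": -0.06, "y": -0.0008, "z": 0.18, "hand": 0.2},
  {"rx": 0.6, "ry": -8, "rz": 0, "x": -0.06, "y": -0.0008, "z": 0.18, "hand": 0.2},
  {"rx": 0.6, "ry": -8, "rz": 0, "x": -0.06, "y": -0.0008, "z": 0.18, "hand": 0.2},
])

```text
clock: 11.63
position: [0.4942, -0.1317, 0.3608]
eef_rot: [-0.049, -0.037, 0.998, -0.002]
ft_force: [0.7, -0.3, -0.8]
opening: 0.0338
```

```bash
python3 st.py; python3 holes.py|tail -1
python3 - <<'E'
from h import *
from bench import eyes
d=eyes.get_image("top"); P=pts(d); Q=towinch(P)*1000
m=(Q[...,2]>250)&(Q[...,2]<290)&(abs(Q[...,0])<50)&(Q[...,1]>20)&(Q[...,1]<140)&(d["pixels"].max(-1)<70); q=Q[m]
A=np.c_[2*q,np.ones(len(q))]; s=np.linalg.lstsq(A,(q**2).sum(1),rcond=None)[0]; print("knob",len(q),s[:3].round(1))
cv2.imwrite("pics/top9.png",d["pixels"][:,:,::-1])
E
```

```text
t 11.63 pos [ 0.4942 -0.1317  0.3608] grasp_winch [ -40.8 -135.3  365.8] z [-0.098 -0.008 -0.995] y [-0.074  0.997 -0.   ] F [ 0.7 -0.3 -0.8] op 0.0338 j [-0.47  0.28  1.25 -0.05  1.7  -2.11]
theta -9.18 rad 0.2592 tool tilt 5.64 Ftang 0.5
[(-127.0, 8, 58), (-60.4, 12, 53), (16.9, 11, 47), (97.3, 12, 49), (161.6, 71, 50)]
knob 140 [ -1.2  48.2 271.1]
```

View pics/top9.png

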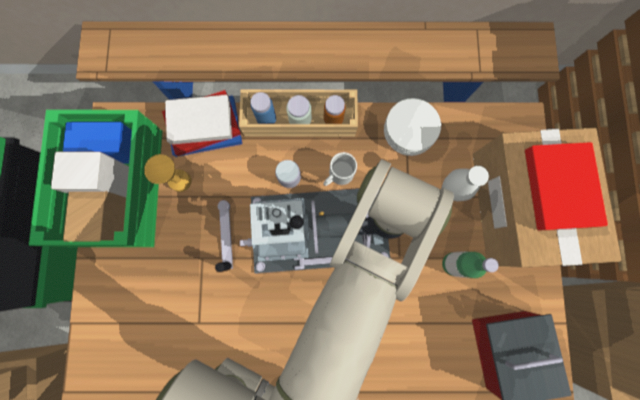

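The lever's knob is at (296,222), home in the one-bar notch. The tin, mug, trophy, crank, bottle and vase are where they were at the start. Handing in.

```bash
python3 -c "
from bench import env
print(env.close_job())"
```

```text
the job is handed in; nothing more can be done
None
```

The winch is in slow gear and the job is handed in at about 11.6 s of the 67 s allowed; no verdict was reported.

- **Lever:** I drew it out, swung it to the −y (drum-side) end where the one-bar tab is, and let it spring home. After release the knob measured at about winch y 47–48 mm, z 271 mm. The lever description gives 47 and 269.
- **Drum:** I pinched the outer rim and turned it in small steps. It stopped dead after about 26°, with force rising to 13 N, above the 8 N maximum drag. Turning back, it stopped again after 20.3°, which matches the stated play. The highest tangential force I read was about 13 N, against the 43 N limit. I left the drum near the middle of the play and released it.
- **Last checks:** After I backed away the wrist force was about zero. The last top view showed the tin, mug, trophy, crank, bottle and vase unmoved. The arm partly hid the spanner, but nothing came near it.
- **Limits:** The dog sleeve cannot be seen, so "in gear" rests on the two hard stops. The top and wrist cameras differed by about 2 mm, which did not affect the grips.
- **Mended on the way:** The first move call was refused because I left out some keys. The first knob grip sat a few millimetres too high, so I re-gripped lower.

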